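# Seat and clamp a camshaft

### The arm

A 6-joint arm with a two-finger parallel gripper is mounted at the origin on the work surface. World frame = base frame: x ahead of the robot, y to its left, z up, the work surface at z = 0. Lengths are in m, angles in degrees, forces in N, time in s.
With the tool pointing down it reaches from about 0.25 to 0.725 m from the base axis. Payload 9.7 kg.
Tool frame: the origin (TCP) lies at the very end of the fingers, on their centre line; the grasp point (between the pads) lies 19 mm behind it (bot.grip_point_offset is the z of the grasp point in the tool frame, in m); z points along the fingers, x is the direction in which the jaws open and shut, and the axes are right-handed (so a half turn about z gives the same grasp; the last joint's range is limited). The gripper opens to 85 mm and grips with 20 to 120 N. Pads are 22 mm wide; open, the fingers measure 114 mm over their backs; the gripper's body (76 mm by 85 mm) begins 54 mm behind the grasp point. The pads swing forward as they close: fully open they stand 13 mm farther back than shut.
Start: joints at [-74.427, 4.979, 10.078, 95.1, 0, 90], TCP at [0.148, -0.53, 0.231] pointing down, gripper open.
Joint ranges: [-179.16, 179.16], [-48.56, 103.87], [-65.8, 70.77], [-126.05, 130.52], [-82.76, 87.17], [-180, 180]. Speed limits (degrees/s): [127.2, 127.2, 147.25, 180, 180, 180].

### API

Orientations are given as [roll, pitch, yaw] about the fixed x, y, z axes, in that order (R = Rz(yaw) Ry(pitch) Rx(roll)).
In Python, from workcell import get_obs, viewer, job_done, bot gives the robot as it stands.
- The arm moves only by the shell command python3 -m handwheel 'ROWS' [FORCE]. ROWS is JSON, a list of rows, each a list of 5 numbers: the closure, from 0 (fully open) to 1 (shut), then the shift along the world's x, y, z in m, then the turn about the world's z in degrees. A call has 1 to 5 rows; each row is the pose to reach, as a shift and turn from the pose measured when the call began; what a row does not reach only later rows make up. A row lasts 1/10 s, in which the tool goes at most 50 mm and 8.59 degrees, less where a joint would pass 70% of its speed; a pose out of reach is approached as far as the arm can. A call with a gripper value outside its range is refused whole. The fingers move at their own pace and stop on an object; FORCE is the grip in N (left out, the last holds). Time passes only in rows, so rows that repeat a pose let the fingers close. It gives the time, the measured TCP pose, the force and the opening at its end, in the units of the state.
- get_obs(): the state, without advancing time (a new reading comes with each control period).
- viewer.camera(name): name is "scene" or "top" or "wrist"; returns a dict with "color" (480x640x3 uint8, blue, green, red), "K" (3x3 intrinsics, pixels), "origin" and "orientation" of the camera in the world. Camera axes: x right, y down, z forward; pixel columns grow to the right and rows downward; lengths in m; the calibration is good to about 2 mm. A picture is of the moment at which its call begins. There is no depth.
- job_done(): hands the job in, once; it reports no verdict.
The state is a dict: "time": time; "q": joint angles; "qd": joint speeds; "joint_efforts": joint torques, N m; "ee_pos": TCP position; "tcp_rot": TCP orientation; "wrist_force": force on the tool from outside, world axes, zero at the start; "torque": the same for the moment, N m; "opening": finger opening in m.
Only numpy, scipy, OpenCV 4.12 (cv2) and the standard library are available. Lean on these libraries where they do the work, as an engineer would, in place of code of your own. Each camera call takes 0.05 s, during which the arm holds its last target.

### The job

Without picking anything up, first push the camshaft by its round flange along the V-blocks until its far end rests against the yellow stop. Then push the red toggle lever over centre so that it snaps fully across and the clamp closes on the shaft; leave the shaft against the stop and do not shift anything else on the bench.

Things in the scene. Friction and masses are not known exactly. Their poses are not given: they have to be found in the camera images.
- fixture: Camshaft fixture bolted to the bench: green plate 170 x 270 x 15 mm with two dark V-blocks, yellow end stop and steel toggle clamp. Origin on the bench surface. Frame F: z up; y along the shaft, from the stop (-y) to the flange (+y); x square across it, away from the robot, the clamp on the -x side. In F the shaft axis is at x 0, z 55 mm, the V-blocks at y -65 and +65, the plate ends at y +120.
- stop_face (a point): Centre of the yellow stop's face that meets the shaft end, on the shaft's axis line: in F (0, -115, 55) mm. The stop is 50 mm wide and 82 mm tall.
- shaft_mid (a point): Middle of the loose steel camshaft, on its axis (about 0.55 kg, 230 mm long, 22 mm diameter, two dark cam lobes), lying in the V-blocks. Its y in F is 0 when the shaft's end rests on the stop; it starts 15 to 35 mm on the +y side of that. Sliding it along the V-blocks takes about 2 to 6 N.
- flange_face (a point): Centre of the flat outer face of the round flange (40 mm diameter, 8 mm thick) at the shaft's +y end, 115 mm from shaft_mid, with open space beyond it. Pushing this face along -y of F slides the shaft to the stop.
- lever_ball (a point): Centre of the red ball (26 mm diameter) at the end of the red lever, 80 mm from its hinge, which is parallel to the shaft at x -58, z 77 mm in F. Ball in F: open x -98, z 146 (leaning to the robot's side); mid swing x -58, z 157; closed x -18, z 146; always y -15. The clamp's cheeks are 38 mm wide in y and 86 mm tall.
- clamp_lever (a joint): Lever angle, rad: 0 = open (leans to -x of F), 1.05 = closed (leans to +x), the ends of its travel. An over-centre spring resists with about 2 N at the ball until mid swing (0.525), then snaps it on by itself. A linked steel arm with a black pad, raised when open, comes down on the shaft between the lobes.
- camshaft: The camshaft described at shaft_mid; origin at the same point, its y along the shaft towards the flange.
- socket: Deep steel socket, 28 mm diameter, 50 mm tall, standing on the far edge of the fixture's base plate; origin under its centre. Bystander, to be left alone.
- bearing_cap: Small aluminium bearing cap, 22 x 44 x 25 mm, lying on the far edge of the base plate; origin under its centre. Bystander, to be left alone.
- wrench: Steel wrench, 180 mm long, lying on the bench; origin under its middle. Bystander, to be left alone.
- screwdriver: Green-handled screwdriver, 200 mm long, lying on the bench; origin under its middle. Bystander, to be left alone.
- oil_bottle: Grey oil bottle with black cap, 60 mm diameter, 150 mm tall; origin under its centre. Bystander, to be left alone.
- parts_box: Closed blue parts box, 90 x 120 x 50 mm; origin under its centre. Bystander, to be left alone.
- bearing_ring: Steel bearing ring lying flat, 56 mm outside, 16 mm high; origin under its centre. Bystander, to be left alone.
- tappet: Dark steel tappet standing upright, 32 mm diameter, 30 mm high; origin under its centre. Bystander, to be left alone.
Not all that is in view belongs to the job. What is meant by the camshaft is not blue, and is the smaller of those in its own colour.

How it is judged:
By the outcome, as a careful person would: the job done as asked, in the order asked, and still so for the second after the job is handed in, with the robot touching nothing.
It also fails if it takes over 51 s, if anything falls off the work surface, if the arm or the gripper's body presses on something with over 40 N, if the wrist force passes 120 N, or if a joint passes its speed limit or range.

## Working session

There is one attempt and no reset: what is moved stays moved. The work goes in short steps, Python scripts to look and compute and a shell command to move; the robot and the scene stay as the last step left them, time stands still between calls to the robot, and variables do not carry over. Pictures are saved under pics/ and viewed, and the job is handed in when it is done.

```bash
mkdir -p pics; ls
python3 - <<'E'
from workcell import get_obs, viewer, bot
import cv2
o=get_obs();print(o)
for n in("scene","top","wrist"):
    c=viewer.camera(n);cv2.imwrite(f"pics/{n}0.png",c["color"]);print(n,c["K"],c["origin"],c["orientation"])
E
```

```text
pics
{'time': 0.0, 'q': array([-7.44270340e+01,  5.01146947e+00,  1.00344855e+01,  9.51002039e+01,
        1.08422165e-03,  8.99999328e+01]), 'qd': array([-0.04771529,  0.06621187,  0.04068978, -0.00888049, -0.02526521,
       -0.00308771]), 'joint_efforts': array([ 1.35141348e-03, -5.20400620e+01,  4.64796853e+01,  1.67515530e-02,
        1.65986648e-05,  8.98077388e-06]), 'ee_pos': array([ 0.14759842, -0.52958266,  0.23057981]), 'tcp_rot': array([-1.79998916e+02,  7.71878832e-02, -7.44269668e+01]), 'wrist_force': array([0.11545699, 0.30749222, 0.67506757]), 'torque': array([ 0.00697896, -0.04014451, -0.00563305]), 'opening': 0.0851525076440474}
scene [[522.0400458    0.         320.99209758]
 [  0.         522.0400458  241.8075152 ]
 [  0.           0.           1.        ]] [1.32659098 0.13517213 0.96398679] [-136.16643435   -0.7443523   102.82627946]
top [[520.78441688   0.         320.40498626]
 [  0.         520.78441688 232.11819567]
 [  0.           0.           1.        ]] [ 0.40644557 -0.03862687  1.47499069] [-174.99820907    0.66543537  -91.11278901]
wrist [[333.96654791   0.         323.07943638]
 [  0.         333.96654791 238.20334632]
 [  0.           0.           1.        ]] [ 0.22257968 -0.50948584  0.37386693] [ 1.62316259e+02  5.87484296e-02 -7.44120047e+01]
```

View pics/scene0.png

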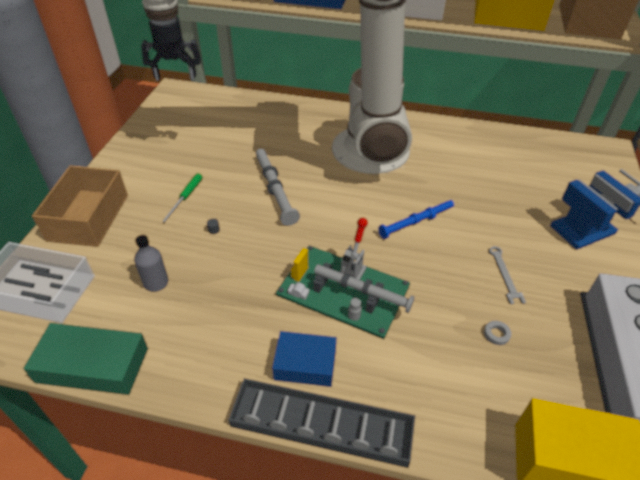

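View pics/top0.png

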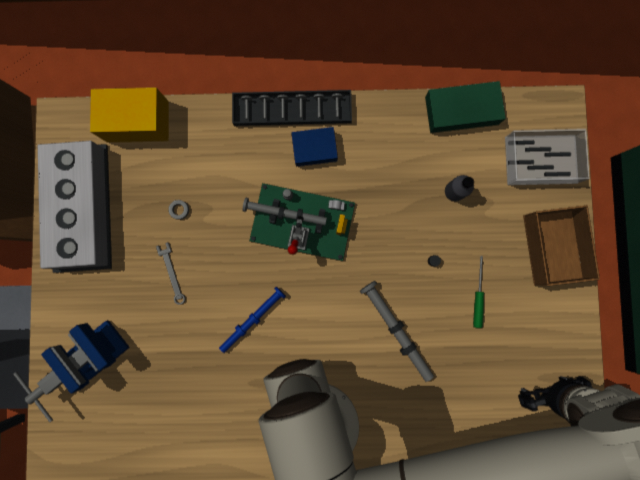

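View pics/wrist0.png

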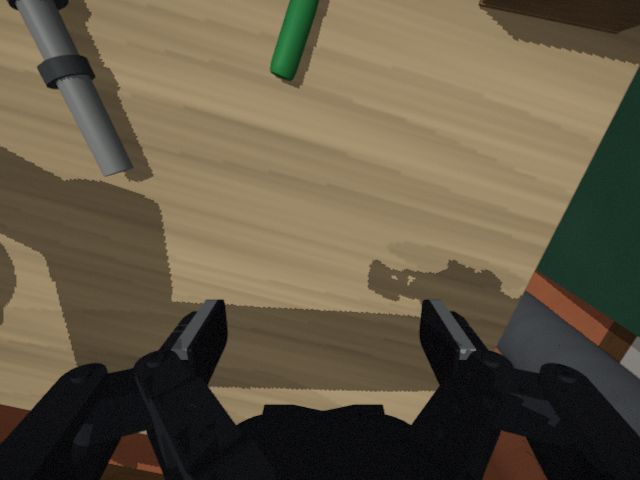

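The scene view has the fixture at about (345,290), with its flange at (408,302), yellow stop at (300,264) and red ball at (362,223). The top view has the plate centred near (303,222), flange at (247,205), stop at (342,225) and ball at (293,248). Next I'll measure these.

```bash
cat > h.py <<'E'
import numpy as np, cv2
from scipy.spatial.transform import Rotation as R
def ray(c,u,v):
    d=np.linalg.solve(np.array(c["K"]),[u,v,1.]);d=R.from_euler('xyz',c["orientation"],degrees=True).apply(d)
    return np.array(c["origin"]),d/np.linalg.norm(d)
def onz(c,u,v,z):
    o,d=ray(c,u,v);return o+d*(z-o[2])/d[2]
def tri(r):
    A=0;b=0
    for o,d in r:
        P=np.eye(3)-np.outer(d,d);A=A+P;b=b+P@o
    return np.linalg.solve(A,b), [np.linalg.norm((np.eye(3)-np.outer(d,d))@(np.linalg.solve(A,b)-o)) for o,d in r]
def proj(c,p):
    q=R.from_euler('xyz',c["orientation"],degrees=True).inv().apply(np.array(p)-c["origin"]);q=np.array(c["K"])@q;return q[:2]/q[2]
def hsv(c):return cv2.cvtColor(c["color"],cv2.COLOR_BGR2HSV)
def blob(m,roi):
    u0,u1,v0,v1=roi;k=np.zeros_like(m);k[v0:v1,u0:u1]=m[v0:v1,u0:u1]
    n,l,s,ce=cv2.connectedComponentsWithStats(k)
    i=1+np.argmax(s[1:,4]);return (l==i).astype(np.uint8)*255,s[i],ce[i]
E
python3 - <<'E'
from h import *
from workcell import viewer
t=viewer.camera("top");s=viewer.camera("scene")
ht=hsv(t);hs=hsv(s)
roiT=(235,370,175,270);roiS=(265,425,205,345)
g=cv2.inRange(ht,(60,90,30),(90,255,255));m,st,ce=blob(cv2.morphologyEx(g,cv2.MORPH_CLOSE,np.ones((3,3))),roiT)
pts=np.argwhere(m)[:,::-1]
# rectify plate mask pts to z=0.015 world, min area rect
W=np.array([onz(t,u,v,.015)[:2] for u,v in pts],np.float32)*1000
r=cv2.minAreaRect(W);print("plate",r);print(cv2.boxPoints(r))
g=cv2.inRange(hs,(60,90,30),(90,255,255));m,st,ce=blob(cv2.morphologyEx(g,cv2.MORPH_CLOSE,np.ones((3,3))),roiS)
W=np.array([onz(s,u,v,.015)[:2] for u,v in np.argwhere(m)[:,::-1]],np.float32)*1000
print("plateS",cv2.minAreaRect(W))
red=lambda h:cv2.inRange(h,(0,170,70),(4,255,255))|cv2.inRange(h,(174,170,70),(180,255,255))
for c,h,roi in((t,ht,roiT),(s,hs,roiS)):
    m,st,ce=blob(red(h),roi);print("red",st,ce)
    m,st,ce=blob(cv2.inRange(h,(20,150,80),(32,255,255)),roi);print("yel",st,ce)
a=cv2.resize(t["color"][170:270,230:370],None,fx=5.7,fy=5.7,interpolation=cv2.INTER_CUBIC);cv2.imwrite("pics/tz.png",a)
a=cv2.resize(s["color"][205:345,265:425],None,fx=4.2,fy=4.2,interpolation=cv2.INTER_CUBIC);cv2.imwrite("pics/sz.png",a)
E
```

```text
plate ((565.591552734375, 27.443008422851562), (267.12152099609375, 166.58404541015625), 76.85011291503906)
[[ 454.0986   -83.66668]
 [ 616.3146  -121.56443]
 [ 677.0845   138.5527 ]
 [ 514.8685   176.45044]]
plateS ((568.894775390625, 28.311622619628906), (265.3476257324219, 169.8329620361328), 76.45256042480469)
red [288 240   8  14  74] [292.         247.44594595]
yel [337 214   8  19 107] [340.56074766 223.3271028 ]
red [356 219  11  23 124] [360.43548387 228.64516129]
yel [290 248  18  33 392] [299.58163265 264.7244898 ]
```

View pics/tz.png

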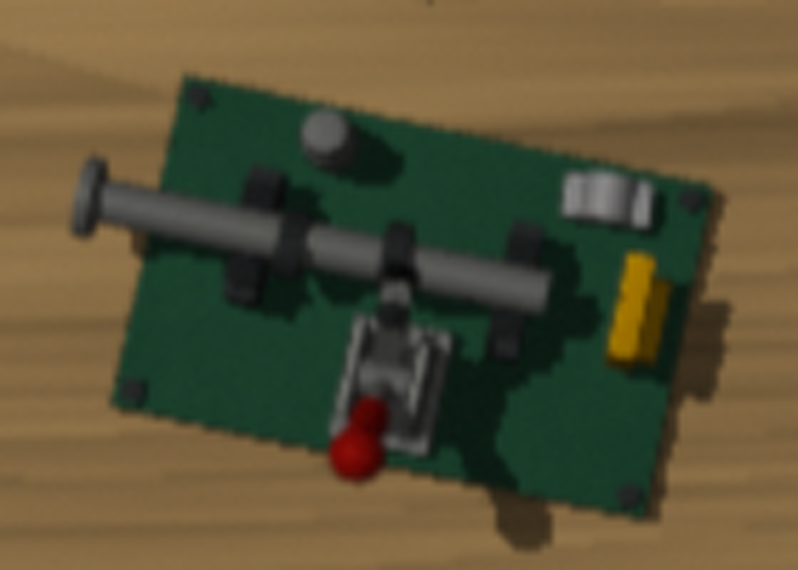

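View pics/sz.png

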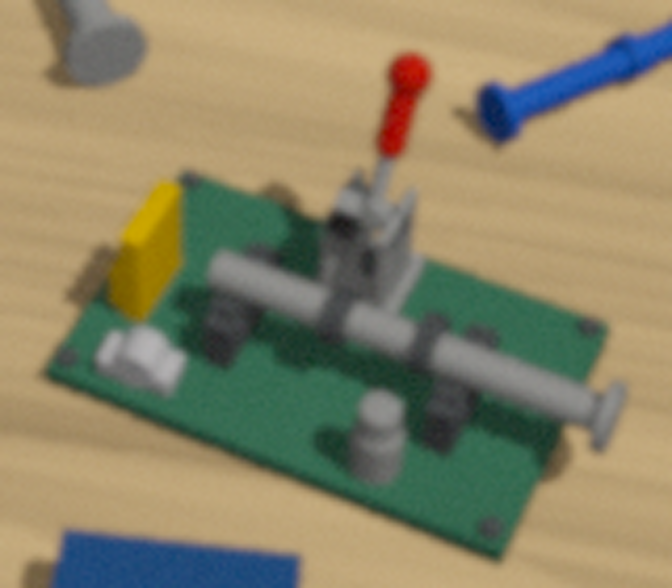

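Zoomed views: in the top crop the ball is at (357,452), the flange's outer face at about (82,200) and the shaft end at (547,290). In the scene crop the ball is at (410,73) and the flange's outer face at (612,413). Now I'll triangulate them.

Run:
```python
from h import *
from workcell import viewer
t=viewer.camera("top");s=viewer.camera("scene")
T=lambda u,v:(u/5.7+230-.4,v/5.7+170-.4);S=lambda u,v:(u/4.2+265-.4,v/4.2+205-.4)
yaw=-13.3;Rz=R.from_euler('z',yaw,degrees=True)
# centre y=-15; x0 unknown -> assume 0 to see
pc=np.array([.5672,.0279,0]);O=pc-Rz.apply([0,-.015,0]);print("O(from plate)",O)
for n,a,b,zz in(("ball",(357,452),(410,73),.146),("flange",(80,199),(614,413),.055),("shaftendtop",(548,290),(218,268),.055)):
    p,e=tri([ray(t,*T(*a)),ray(s,*S(*b))]);print(n,p,np.array(e)*1e3,"F",Rz.inv().apply(p-O)*1e3)
    for c,q in((t,T(*a)),(s,S(*b))):
        w=onz(c,*q,zz);print("   onz",w,Rz.inv().apply(w-O)*1e3)
# stop top face corners z=.082, top view: yellow light face
for a in((630,253),(655,255),(632,365),(607,360)):
    w=onz(t,*T(*a),.082);print("stop",Rz.inv().apply(w-O)*1e3)
for a in((165,180),(182,190),(112,258),(122,268)):
    w=onz(s,*S(*a),.082);print("stopS",Rz.inv().apply(w-O)*1e3)
```

```text
O(from plate) [0.57065075 0.04249768 0.        ]
ball [0.48110249 0.04775315 0.15066236] [0.67089416 0.67089416] F [-88.3554912  -15.48604609 150.66235901]
   onz [0.48146707 0.04739069 0.146     ] [-87.91729948 -15.75491125 146.        ]
   onz [0.47611299 0.04791368 0.146     ] [-93.24809825 -16.4776553  146.        ]
flange [0.61097428 0.18410135 0.06015769] [0.50099414 0.50099414] F [  6.66612318 147.08211136  60.15768839]
   onz [0.61167493 0.1854192  0.055     ] [  7.04481281 148.52580787  55.        ]
   onz [0.60700143 0.18388093 0.055     ] [  2.85054116 145.95365177  55.        ]
shaftendtop [ 0.56204738 -0.03861766  0.05939021] [1.20458373 1.20458373] F [ 10.2879531  -80.91893653  59.39020644]
   onz [ 0.56276849 -0.03980248  0.055     ] [ 11.26228751 -81.9060886   55.        ]
   onz [ 0.55812369 -0.03826906  0.055     ] [  6.38930319 -81.48232987  55.        ]
stop [  33.67599219 -116.73857639   82.        ]
stop [  35.22074048 -128.4755124    82.        ]
stop [ -18.05492381 -128.69471761   82.        ]
stop [ -18.21660505 -116.69914562   82.        ]
stopS [ -16.84254423 -125.91309933   82.        ]
stopS [ -14.36531265 -114.11144021   82.        ]
stopS [  46.57482841 -124.8380138    82.        ]
stopS [  50.38808981 -116.7470994    82.        ]
```

The ball, flange and stop all put F's origin near (0.578, 0.041). The axis is about 8 mm off the plate centre and yaw is about -13.3°. Ball y comes out at -15 and the stop face at -116, which matches the given values. The flange face is at F y of about 147, so there is roughly 32 mm to travel. I'll close the fingers and move beyond the flange.

```bash
python3 -m handwheel '[[1,0.024,0.038,0.006,8],[1,0.048,0.076,0.01,16],[1,0.072,0.114,0.015,24],[1,0.096,0.152,0.02,32],[1,0.12,0.19,0.02,40]]' 40
```

```text
time: 0.85
ee_pos: [0.2682, -0.3384, 0.2518]
tcp_rot: [180.0, -0.1, -34.1]
wrist_force: [1.0, -0.7, 0.3]
opening: 0.0121
```

```bash
python3 -m handwheel '[[1,0.024,0.038,0,5],[1,0.048,0.076,0,10],[1,0.072,0.114,0,15],[1,0.096,0.152,0,20.8],[1,0.12,0.19,0,20.8]]'
python3 -m handwheel '[[1,0.024,0.038,0,0],[1,0.048,0.076,0,0],[1,0.072,0.114,0,0],[1,0.096,0.152,0,0],[1,0.12,0.19,0,0]]'
python3 -m handwheel '[[1,0.024,0.038,0,0],[1,0.048,0.076,0,0],[1,0.072,0.114,0,0],[1,0.096,0.152,0,0],[1,0.113,0.18,0,0]]'
```

```text
time: 1.35
ee_pos: [0.3888, -0.1466, 0.2521]
tcp_rot: [180.0, -0.1, -13.1]
wrist_force: [0.0, -1.0, 0.4]
opening: 0.0002
time: 1.85
ee_pos: [0.5095, 0.0453, 0.2522]
tcp_rot: [180.0, -0.1, -13.1]
wrist_force: [0.7, -1.1, 0.8]
opening: 0.0002
time: 2.35
ee_pos: [0.6233, 0.2277, 0.2513]
tcp_rot: [180.0, -0.1, -13.1]
wrist_force: [0.2, -0.5, 0.1]
opening: 0.0003
```

```bash
python3 -m handwheel '[[1,0,0,-0.045,0],[1,0,0,-0.09,0],[1,0,0,-0.135,0],[1,0,0,-0.175,0],[1,0,0,-0.207,0]]'
python3 - <<'E'
from workcell import viewer
import cv2
for n in("wrist","scene"):
    cv2.imwrite(f"pics/{n}1.png",viewer.camera(n)["color"])
a=cv2.imread("pics/scene1.png")[180:360,250:490];cv2.imwrite("pics/scene1z.png",cv2.resize(a,None,fx=3.2,fy=3.2))
E
```

```text
time: 2.85
ee_pos: [0.6223, 0.2274, 0.0414]
tcp_rot: [179.9, 0.0, -13.0]
wrist_force: [-0.1, 0.8, 0.2]
opening: -0.0002
```

View pics/scene1z.png

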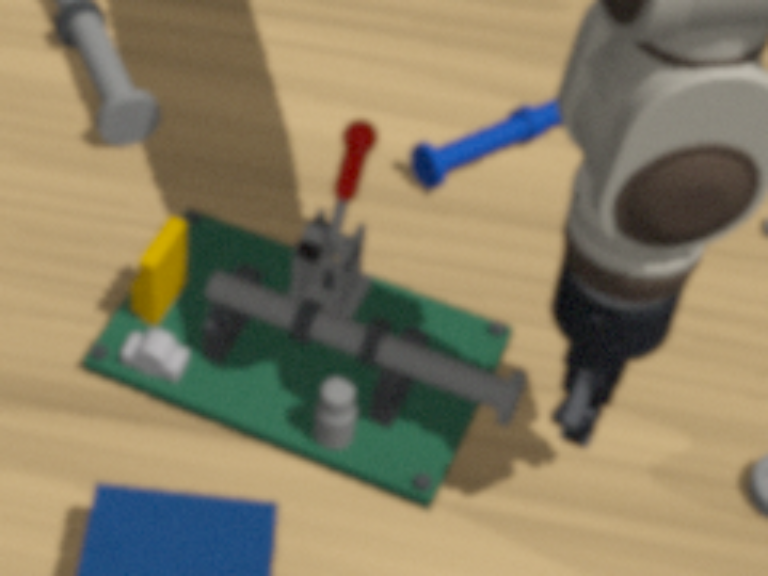

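View pics/wrist1.png

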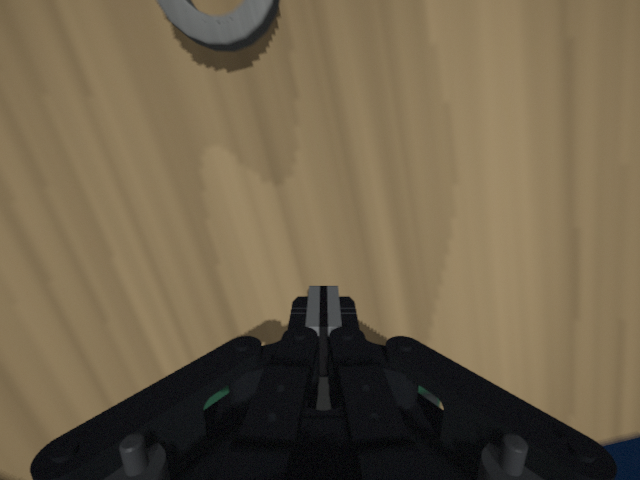

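The fingertip is just beyond the flange and on the shaft's axis line, at zoomed (578,430) against the flange at (512,397). I'll approach along -y of F and watch the force.

```bash
python3 -m handwheel '[[1,-0.0025,-0.01,0,0],[1,-0.005,-0.02,0,0],[1,-0.006,-0.026,0,0],[1,-0.007,-0.03,0,0],[1,-0.0075,-0.032,0,0]]'
python3 -m handwheel '[[1,-0.0008,-0.0035,0,0],[1,-0.0016,-0.007,0,0],[1,-0.0024,-0.0105,0,0],[1,-0.0032,-0.014,0,0],[1,-0.0037,-0.016,0,0]]'
```

```text
time: 3.45
ee_pos: [0.6136, 0.1944, 0.0402]
tcp_rot: [179.8, 0.2, -13.1]
wrist_force: [1.0, 5.9, 1.5]
opening: 0.0003
time: 3.95
ee_pos: [0.6102, 0.179, 0.0407]
tcp_rot: [179.9, 0.2, -13.1]
wrist_force: [0.8, 5.9, 0.3]
opening: 0.0
```

```bash
python3 -m handwheel '[[1,-0.0006,-0.0025,0,0],[1,-0.0012,-0.005,0,0],[1,-0.0018,-0.0075,0,0],[1,-0.0023,-0.01,0,0],[1,-0.0023,-0.01,0,0]]'
python3 - <<'E'
from workcell import viewer
import cv2
for n in("top","scene"):
    cv2.imwrite(f"pics/{n}2.png",viewer.camera(n)["color"])
a=cv2.imread("pics/scene2.png")[200:350,250:450];cv2.imwrite("pics/scene2z.png",cv2.resize(a,None,fx=4,fy=4,interpolation=cv2.INTER_CUBIC))
E
```

```text
time: 4.45
ee_pos: [0.6077, 0.1686, 0.0407]
tcp_rot: [179.9, 0.2, -13.1]
wrist_force: [0.0, 2.2, 0.4]
opening: -0.0
```

View pics/scene2z.png

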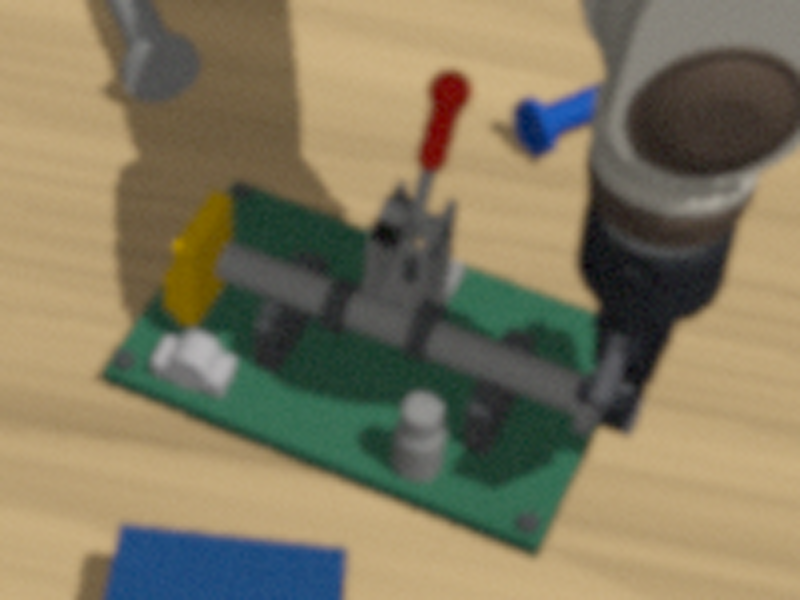

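The shaft end at zoomed (225,262) is close to the stop face but not touching it. I'll continue in small steps.

```bash
python3 -m handwheel '[[1,-0.0003,-0.0013,0,0],[1,-0.0006,-0.0026,0,0],[1,-0.0009,-0.0039,0,0],[1,-0.0009,-0.0039,0,0]]'
python3 -m handwheel '[[1,-0.0003,-0.0013,0,0],[1,-0.0005,-0.002,0,0],[1,-0.0005,-0.002,0,0]]'
```

```text
time: 4.95
ee_pos: [0.6068, 0.1647, 0.0407]
tcp_rot: [179.9, 0.2, -13.1]
wrist_force: [0.6, 4.6, 0.1]
opening: -0.0002
time: 5.25
ee_pos: [0.6064, 0.1627, 0.0407]
tcp_rot: [179.9, 0.2, -13.1]
wrist_force: [1.7, 4.1, 0.2]
opening: 0.0002
```

```bash
python3 -m handwheel '[[1,-0.0003,-0.0012,0,0],[1,-0.0005,-0.002,0,0],[1,-0.0005,-0.002,0,0]]'
python3 -m handwheel '[[1,-0.0003,-0.001,0,0],[1,-0.0003,-0.001,0,0]]'
```

```text
time: 5.55
ee_pos: [0.6061, 0.1617, 0.0408]
tcp_rot: [180.0, 0.2, -13.0]
wrist_force: [1.9, 9.9, -2.0]
opening: 0.0002
time: 5.75
ee_pos: [0.6061, 0.1617, 0.0408]
tcp_rot: [-179.9, 0.2, -13.0]
wrist_force: [2.3, 10.3, -1.1]
opening: -0.0001
```

```bash
python3 -m handwheel '[[1,-0.0004,-0.0018,0,0],[1,-0.0004,-0.0018,0,0]]'
python3 - <<'E'
from workcell import viewer
import cv2
cv2.imwrite("pics/scene3.png",viewer.camera("scene")["color"])
a=cv2.imread("pics/scene3.png")[200:350,250:450];cv2.imwrite("pics/scene3z.png",cv2.resize(a,None,fx=4,fy=4,interpolation=cv2.INTER_CUBIC))
E
```

```text
time: 5.95
ee_pos: [0.6062, 0.1617, 0.041]
tcp_rot: [-179.7, 0.1, -12.9]
wrist_force: [3.2, 13.6, -2.3]
opening: 0.0001
```

View pics/scene3z.png

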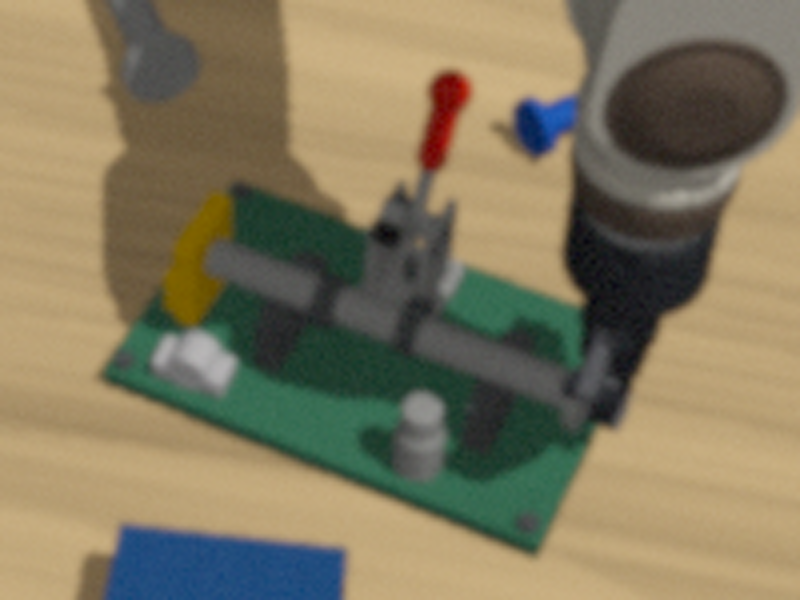

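The shaft end now meets the yellow stop at zoomed (215,258). The force rose from about 4 N to 14 N with no motion, so the shaft is seated. I'll back off, go up, and move round to the robot side of the ball.

```bash
python3 -m handwheel '[[1,0.004,0.015,0,0],[1,0.008,0.035,0,0],[1,0.008,0.035,0.04,0],[1,0.008,0.035,0.085,0],[1,0.008,0.035,0.13,0]]'
python3 -m handwheel '[[1,0,0,0.045,0],[1,-0.035,-0.022,0.08,0],[1,-0.07,-0.044,0.08,0],[1,-0.105,-0.066,0.08,0],[1,-0.14,-0.088,0.08,0]]'
python3 -m handwheel '[[1,-0.02,-0.025,0,0],[1,-0.04,-0.05,0,0],[1,-0.041,-0.05,0,0]]'
```

```text
time: 6.5
ee_pos: [0.6138, 0.1976, 0.172]
tcp_rot: [-179.8, 0.2, -12.9]
wrist_force: [1.0, -0.2, 0.3]
opening: 0.0001
time: 7.0
ee_pos: [0.4728, 0.1095, 0.2521]
tcp_rot: [-179.9, 0.1, -12.9]
wrist_force: [-0.1, 0.2, 1.2]
opening: 0.0002
time: 7.3
ee_pos: [0.4303, 0.0581, 0.2532]
tcp_rot: [-179.9, 0.1, -12.9]
wrist_force: [0.3, 0.4, 0.7]
opening: 0.0001
```

```bash
python3 -m handwheel '[[1,0,0.001,-0.045,0],[1,0,0.002,-0.09,0],[1,0,0.002,-0.113,0],[1,0,0.002,-0.113,0]]'
python3 - <<'E'
from workcell import viewer
import cv2
a=viewer.camera("scene")["color"][200:350,250:450];cv2.imwrite("pics/scene4z.png",cv2.resize(a,None,fx=4,fy=4,interpolation=cv2.INTER_CUBIC))
E
```

```text
time: 7.7
ee_pos: [0.429, 0.0604, 0.1372]
tcp_rot: [179.9, 0.4, -12.9]
wrist_force: [-0.6, -0.1, 0.5]
opening: -0.0004
```

View pics/scene4z.png

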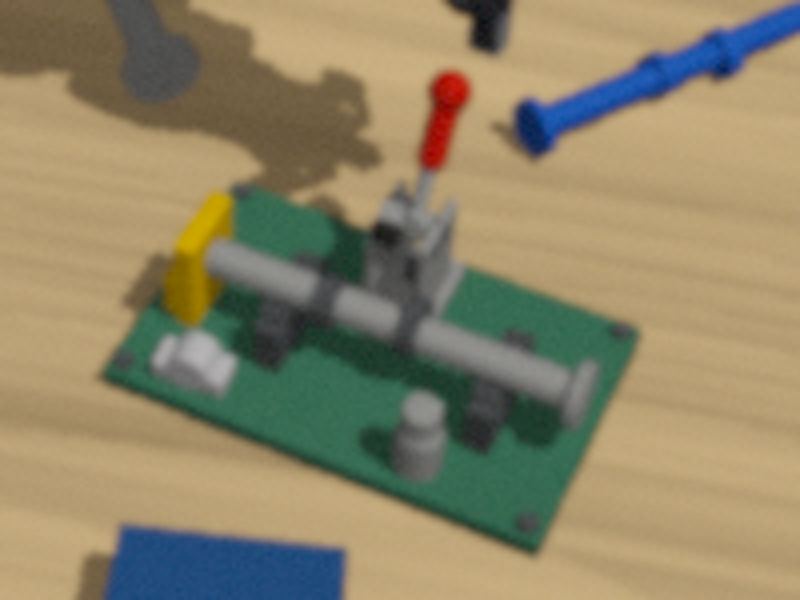

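The shaft stayed at the stop, with its end at zoomed (215,258). The fingertip at (490,45) is behind the ball at (450,90), on the robot side. I'll push along +x of F.

```bash
python3 -m handwheel '[[1,0.01,-0.0023,0.001,0],[1,0.018,-0.0043,0.002,0],[1,0.024,-0.0057,0.003,0],[1,0.03,-0.007,0.003,0],[1,0.036,-0.0085,0.003,0]]'
python3 -m handwheel '[[1,0.005,-0.0012,0.001,0],[1,0.01,-0.0023,0.002,0],[1,0.015,-0.0035,0.003,0],[1,0.02,-0.0047,0.004,0]]'
```

```text
time: 8.25
ee_pos: [0.4646, 0.0527, 0.1462]
tcp_rot: [-179.9, 0.3, -12.9]
wrist_force: [-32.8, 6.0, 52.8]
opening: 0.0001
time: 8.65
ee_pos: [0.4859, 0.0479, 0.1556]
tcp_rot: [-179.8, -0.0, -12.9]
wrist_force: [-11.5, -1.2, 37.7]
opening: -0.0001
```

The upward force is unexpected, so I'll look before going on.

Run:
```python
from workcell import viewer,get_obs
import cv2
a=viewer.camera("scene")["color"][170:320,250:450];cv2.imwrite("pics/scene5z.png",cv2.resize(a,None,fx=4,fy=4,interpolation=cv2.INTER_CUBIC))
cv2.imwrite("pics/wrist5.png",viewer.camera("wrist")["color"])
print(get_obs()["wrist_force"])
```

```text
[-9.84554001 -0.66378273 35.99283884]
```

View pics/scene5z.png

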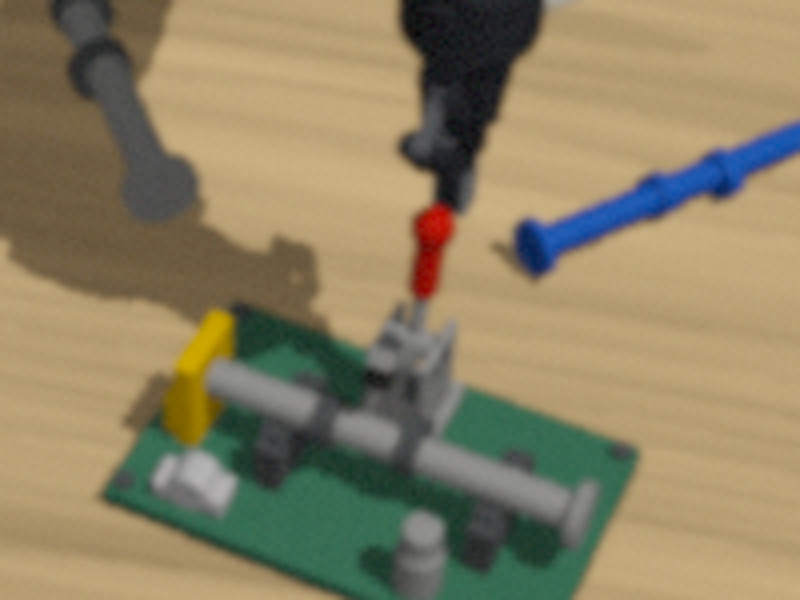

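View pics/wrist5.png

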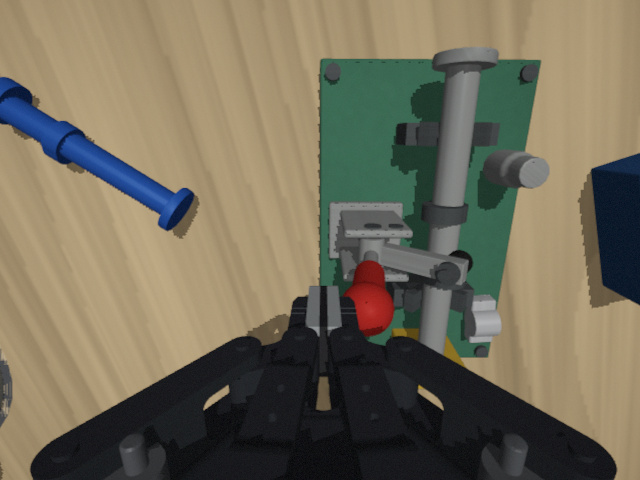

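The ball, at wrist (368,308), is being caught under the sloping finger knuckles on the jaw side of the gripper, which explains the upward force. The lever has swung only partway. I'll back off and turn the tool 90° so the flat side of the pads does the pushing, as it did at the flange.

```bash
python3 -m handwheel '[[1,-0.008,0.0019,0.003,0],[1,-0.018,0.0043,0.003,0],[1,-0.03,0.007,0.003,0],[1,-0.045,0.0105,0.003,0],[1,-0.06,0.014,0.003,0]]'
python3 - <<'E'
from workcell import viewer,get_obs
import cv2
o=get_obs();print(o["q"].round(1),o["wrist_force"].round(1))
a=viewer.camera("scene")["color"][170:320,250:450];cv2.imwrite("pics/scene6z.png",cv2.resize(a,None,fx=4,fy=4,interpolation=cv2.INTER_CUBIC))
E
```

```text
time: 9.25
ee_pos: [0.4253, 0.0619, 0.158]
tcp_rot: [-179.8, -0.0, -12.9]
wrist_force: [-0.7, 0.4, 0.2]
opening: 0.0
[  8.2 -12.5 -14.6  87.8   0.2 111.1] [-0.7  0.4  0.2]
```

View pics/scene6z.png

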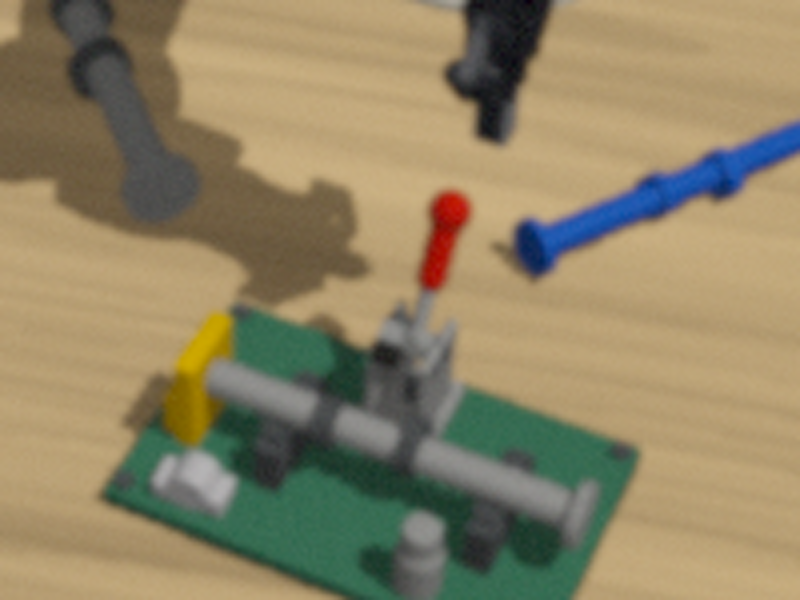

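The lever went back to open at zoomed (450,212), and the shaft is still at the stop. Now I'll turn the tool by +90°.

```bash
python3 -m handwheel '[[1,0,0,0,8.5],[1,0,0,0,17],[1,0,0,0,25.5],[1,0,0,0,34],[1,0,0,0,42]]'
python3 -m handwheel '[[1,0,0,-0.003,8.5],[1,0,0,-0.006,17],[1,0,0,-0.009,25.5],[1,0,0,-0.012,34],[1,0,0,-0.014,42]]'
python3 -m handwheel '[[1,0,0,0,6],[1,0,0,0,6]]'
python3 -m handwheel '[[1,0.01,-0.0023,0,0],[1,0.018,-0.0042,0,0],[1,0.024,-0.0056,0,0],[1,0.028,-0.0065,0,0],[1,0.032,-0.0075,0.001,0]]'
```

```text
time: 9.8
ee_pos: [0.4232, 0.0622, 0.1576]
tcp_rot: [-179.8, 0.1, 29.4]
wrist_force: [-0.1, -0.7, -0.2]
opening: -0.0001
time: 10.3
ee_pos: [0.4226, 0.0622, 0.1427]
tcp_rot: [-179.7, 0.1, 71.8]
wrist_force: [-0.5, -0.5, -0.8]
opening: 0.0002
time: 10.5
ee_pos: [0.4221, 0.0622, 0.142]
tcp_rot: [-179.6, 0.1, 77.9]
wrist_force: [-0.3, 0.9, 0.5]
opening: -0.0002
time: 11.0
ee_pos: [0.4545, 0.0546, 0.1428]
tcp_rot: [-179.6, 0.2, 77.9]
wrist_force: [0.5, -0.5, 0.3]
opening: -0.0003
```

```bash
python3 -m handwheel '[[1,0.004,-0.001,0.001,0],[1,0.008,-0.0019,0.002,0],[1,0.012,-0.0028,0.004,0]]'
python3 -m handwheel '[[1,0.004,-0.001,0.001,0],[1,0.008,-0.0019,0.003,0],[1,0.012,-0.0028,0.004,0]]'
```

```text
time: 11.3
ee_pos: [0.4661, 0.0517, 0.1472]
tcp_rot: [-179.5, 0.2, 77.8]
wrist_force: [-5.2, -1.4, 3.5]
opening: -0.0001
time: 11.6
ee_pos: [0.4784, 0.0488, 0.1514]
tcp_rot: [-179.6, 0.2, 77.8]
wrist_force: [-1.5, -0.7, 2.8]
opening: -0.0003
```

Only a few newtons now. I'll go on past mid swing.

```bash
python3 -m handwheel '[[1,0.005,-0.0012,0.001,0],[1,0.01,-0.0023,0.002,0],[1,0.015,-0.0035,0.003,0],[1,0.02,-0.0047,0.003,0]]'
python3 -m handwheel '[[1,0.005,-0.0012,0,0],[1,0.01,-0.0023,0,0],[1,0.01,-0.0023,0,0]]'
python3 - <<'E'
from workcell import viewer,get_obs
import cv2
a=viewer.camera("scene")["color"][190:340,250:450];cv2.imwrite("pics/scene7z.png",cv2.resize(a,None,fx=4,fy=4,interpolation=cv2.INTER_CUBIC))
E
```

```text
time: 12.0
ee_pos: [0.4991, 0.044, 0.1544]
tcp_rot: [-179.6, 0.2, 77.8]
wrist_force: [0.1, -0.2, 0.1]
opening: 0.0002
time: 12.3
ee_pos: [0.5097, 0.0416, 0.1541]
tcp_rot: [-179.6, 0.2, 77.8]
wrist_force: [-0.3, -0.3, 0.0]
opening: -0.0
```

View pics/scene7z.png

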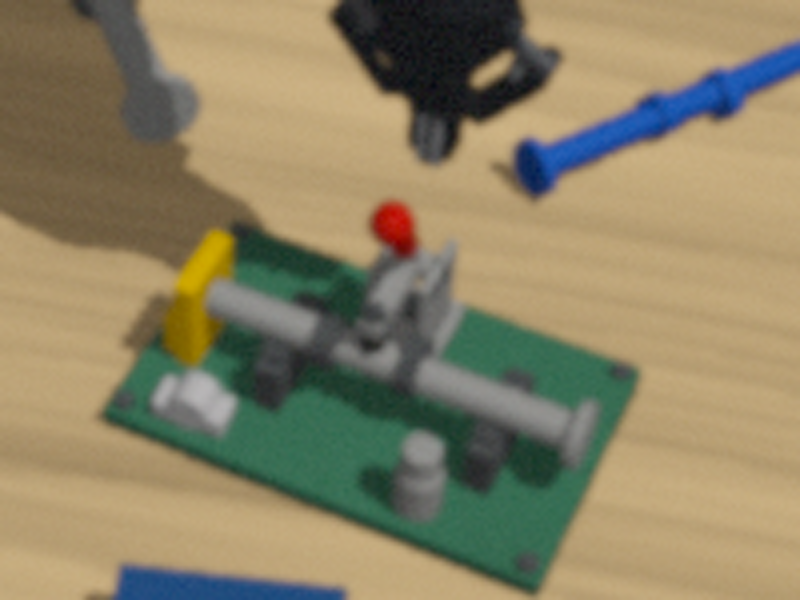

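The lever snapped across with the ball at zoomed (393,225), and the arm is down on the shaft between the lobes at (372,330). I'll retreat clear and check.

```bash
python3 -m handwheel '[[1,-0.02,0.005,0.01,0],[1,-0.05,0.012,0.04,0],[1,-0.08,0.02,0.08,0],[1,-0.11,0.04,0.1,0],[1,-0.14,0.075,0.1,0]]'
python3 -m handwheel '[[1,0,0.04,0,0],[1,0,0.08,0,0],[1,0,0.12,0,0],[1,0,0.12,0,0]]'
python3 - <<'E'
from h import *
from workcell import viewer
t=viewer.camera("top");s=viewer.camera("scene")
Rz=R.from_euler('z',-13.3,degrees=True);O=np.array([.578,.041,0])
for c in (t,s):
    m=cv2.inRange(hsv(c),(0,170,70),(4,255,255))|cv2.inRange(hsv(c),(174,170,70),(180,255,255))
    for cl in [(-.018,-.015,.146),(-.098,-.015,.146),(0,.115,.055),(0,-.115,.055)]: print(cl,proj(c,O+Rz.apply(cl)).round(1))
a=cv2.resize(t["color"][170:270,230:370],None,fx=5.7,fy=5.7,interpolation=cv2.INTER_CUBIC);cv2.imwrite("pics/tz8.png",a)
a=cv2.resize(s["color"][205:345,265:425],None,fx=4.2,fy=4.2,interpolation=cv2.INTER_CUBIC);cv2.imwrite("pics/sz8.png",a)
cv2.imwrite("pics/top8.png",t["color"])
E
```

```text
time: 12.85
ee_pos: [0.3689, 0.1165, 0.2574]
tcp_rot: [-179.8, 0.0, 77.7]
wrist_force: [0.3, 0.4, -0.3]
opening: 0.0001
time: 13.25
ee_pos: [0.3683, 0.2398, 0.2568]
tcp_rot: [-179.8, 0.0, 77.9]
wrist_force: [-0.9, -1.2, 0.1]
opening: 0.0
(-0.018, -0.015, 0.146) [298.4 219.4]
(-0.098, -0.015, 0.146) [291.6 249.8]
(0, 0.115, 0.055) [255.4 206.9]
(0, -0.115, 0.055) [337.2 224.3]
(-0.018, -0.015, 0.146) [348. 246.]
(-0.098, -0.015, 0.146) [362.4 223. ]
(0, 0.115, 0.055) [396.8 299.4]
(0, -0.115, 0.055) [303.4 263.8]
```

View pics/tz8.png

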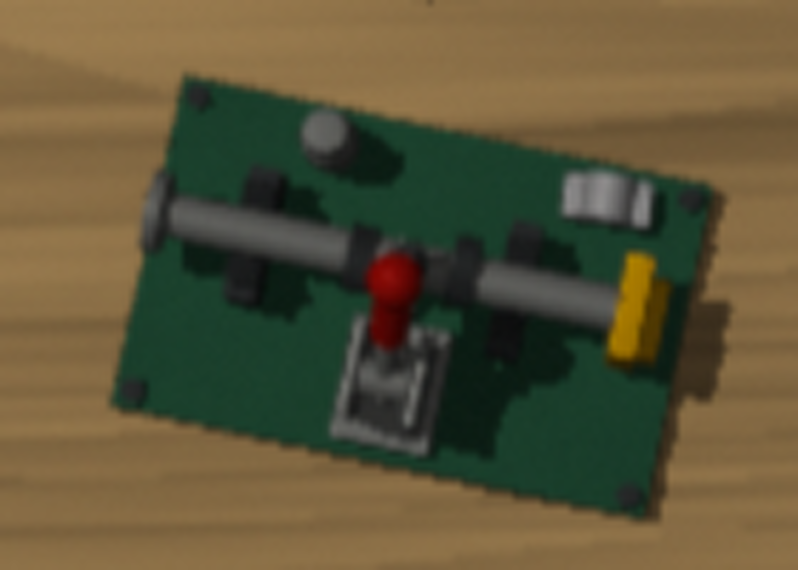

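View pics/sz8.png

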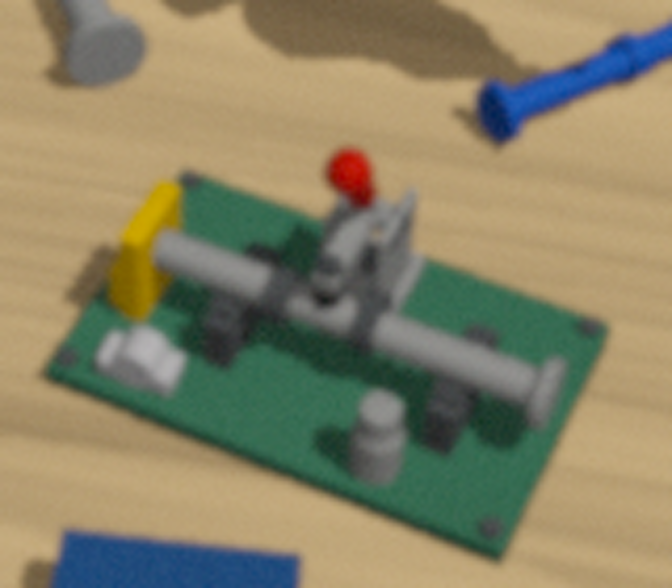

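View pics/top8.png

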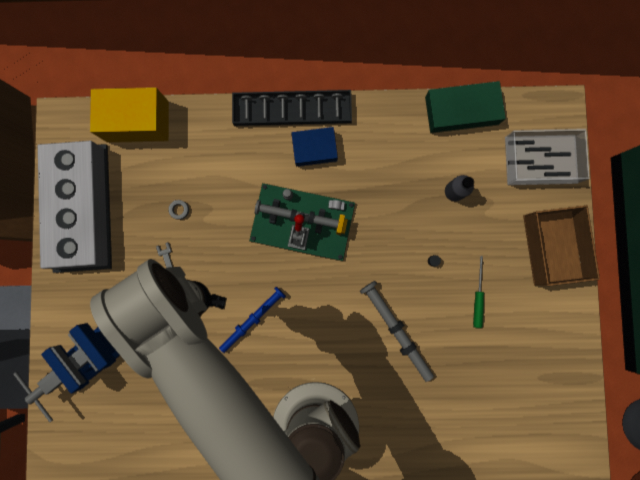

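The top-view ball is at about (299,219) against a predicted closed position of (298,219). In the scene view it is at (348,246) against (348,246). The flange face is at (256,207) against (255,207). The shaft end touches the stop, the bystanders have not moved, and the arm is clear. Handing in.

```bash
python3 -c "
from workcell import job_done;print(job_done())"
```

```text
the job is handed in; nothing more can be done
None
```

The job is done and handed in at about 13.4 s. I pushed the camshaft by its flange until its end met the yellow stop. Then I pushed the red lever over centre, and it snapped across and closed the clamp on the shaft.

**Shaft at the stop:** the wrist force rose from about 4 N to 14 N with no further motion.

**Final pictures:** the ball and flange face are within about 1 pixel of their predicted closed and at-stop positions in the top view, as is the ball in the scene view. The arm is clear, and I could see no bystander that had moved.

**One thing went wrong:** on my first push of the lever, the ball caught under the sloping finger knuckles. The wrist force reached about 62 N, mostly upward, which is under the 120 N wrist limit. If the judging counts those knuckles as gripper body, that push would exceed the 40 N body limit; I could not check this. I backed off, the lever returned to open and the shaft stayed at the stop. I then turned the tool 90°, and the second push read about 6 N at most.

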